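# Hold the drug case open for the stock check

### The arm

A 6-joint arm with a two-finger parallel gripper is mounted at the origin on the work surface. World frame = base frame: x ahead of the robot, y to its left, z up, the work surface at z = 0. Lengths are in m, angles in rad, forces in N, time in s.
With the tool pointing down it reaches from about 0.3 to 0.775 m from the base axis. Payload 14.6 kg.
Tool frame: the origin (TCP) lies at the very end of the fingers, on their centre line; the grasp point (between the pads) lies ctrl.grasp_offset behind it (ctrl.grasp_offset is the distance from the TCP to the grasp point, in m); z points along the fingers, y is the direction in which the jaws open and shut (so a half turn about z gives the same grasp; the last joint's range is limited). The gripper opens to 94 mm and grips with 3 to 60 N. Pads are 16 mm wide; open, the fingers measure 119 mm over their backs; the gripper's body (75 mm by 177 mm) begins 78 mm behind the grasp point.
Start: joints at [1.273, 0.3, 1.521, -0, 1.321, -0.067], TCP at [0.126, 0.535, 0.205] pointing down, gripper open.
Joint ranges: [-3.03, 3.03], [-0.79, 2.21], [0.23, 2.52], [-1.04, 4.18], [0, 3.07], [-2.55, 2.55]. Speed limits (rad/s): [2.22, 2.22, 2.57, 3.14, 3.14, 3.14].

### API

Orientations are given as [roll, pitch, yaw] about the fixed x, y, z axes, in that order (R = Rz(yaw) Ry(pitch) Rx(roll)).
In Python, from station import ctrl gives the robot as it stands. The module is installed in compiled form; this text tells all that it offers.
- The arm moves only by the tool carry_out, never from a script. Its argument "deltas" is a list of rows, each an object of numbers: "x", "y", "z": the shift along the tool's x, y, z in units of 0.02 m (1.0 is 0.02 m); "wx", "wy", "wz": the turn, a rotation vector about the tool's x, y, z in units of 0.08 rad (1.0 is 0.08 rad); "jaw": the opening in per cent of the stroke, from 0 (shut) to 100 (fully open). A call has 1 to 12 rows; each row shifts and turns the commanded pose from where the row before left it, along the tool's axes as they then stand; what a row does not reach is not made up. A row lasts 1/12 s, in which the tool goes at most 41.7 mm and 7.16 degrees, less where a joint would pass 70% of its speed; a pose out of reach is approached as far as the arm can. A call with a number of a shift or a turn outside -1 to 1 is refused whole. A call with a gripper value outside its range is refused whole. The fingers move at their own pace and stop on an object; "squeeze" is the grip in N (left out, the last holds). Time passes only in rows, so rows that do not move let the fingers close. It gives the time, the measured TCP pose, the force and the opening at its end, in the units of the state.
- ctrl.get_obs(): the state, without advancing time (a new reading comes with each control period).
- ctrl.camera(name): name is "scene" or "top" or "wrist"; returns the picture (384x512x3 uint8, blue, green, red); there is no depth.
- ctrl.camera_params(name): a dict with "mtx" (3x3 intrinsics, pixels), "origin" and "attitude" of the camera in the world. Camera axes: x right, y down, z forward; pixel columns grow to the right and rows downward; lengths in m; the calibration is good to about 2 mm. A picture is of the moment at which its call begins: read the wrist's pose just before it. camera_params takes no time and is no camera call; for the wrist camera it gives the pose at the moment of the call.
- ctrl.hand_in(): hands the job in, once; it reports no verdict.
Trained networks look in the newest picture that a camera, given by its name, has taken for a name from the list of things; names that differ only in an ending like _2 or _b are one class to them, and where a whole thing is asked for, a point or a joint stands for the part that bears it (a point fixed in the world has none). Each returns a list of dicts, best first, with "conf" (0 to 1); they miss things now and then, are a little off and sometimes report something else, mostly with a low value. They report only what shows in the picture. A call takes as long as a camera call.
- ctrl.boxes_of(camera, label): "rect" ([left, top, right, bottom] in pixels, round what is visible of it).
- ctrl.mark_of(camera, label): "position" ([row, column] in pixels: a listed point, or the origin of a listed thing).
The state is a dict: "time_s": time; "qpos": joint angles; "joint_vel": joint speeds; "tau": joint torques, N m; "ee_pos": TCP position; "eef_rot": TCP orientation; "force": force on the tool from outside, world axes, zero at the start; "moment": the same for the moment, N m; "grip_width": finger opening in m.
Only numpy, scipy, OpenCV 4.12 (cv2) and the standard library are available. Lean on these libraries where they do the work, as an engineer would, in place of code of your own. Each camera call takes 0.05 s, during which the arm holds its last target.

### The job

So that a colleague opposite can look into the white drug case, first, with its lid still shut, swing its carry handle up and over towards you and down behind the lid's hinge until it clicks home in its end detent. Then lift the lid by its grip to 50 degrees open (give or take 8) and finish while holding it there, still, because it falls shut if let go. Leave the other things on the cart top where they are.

Things in the scene. Friction and masses are not known exactly. Their poses are not given: they have to be found in the camera images.
- case: White drug case with a grey lid, fixed to the cart top: shell 190 mm (its x) x 150 mm (its y) x 85 mm high. Origin: centre of its underside, on the work surface. Its x axis points roughly away from the robot (turned up to 0.55 rad either way), z up. The lid's hinge is on the near (-x) rim, so the lid opens towards the robot; the carry handle pivots on the two flanks.
- carry_handle (a joint): Carry handle angle, rad. 0: leaning over the lid, away from the robot, arms 40 degrees above level; 0.87: upright; grows as it swings over towards the robot to the end stop at 2.53 (arms 5 degrees below level, behind the case). Friction (1 N at the bar) keeps it where it is left. A ball detent at 2.43 needs 1 to 2 N more at the bar then holds it near the stop; home is above 2.44.
- handle_bar (a point): Middle of the carry handle's round black grip bar, 14 mm diameter, 130 mm long, along the case's y, 100 mm from the pivot axis; can be pinched from above and turns between the pads as the handle swings. At the end stop it lies 56 mm above the surface, 36 mm clear behind the case's near wall.
- handle_pivot (a point): Middle of the carry handle's pivot axis (along the case's y), at (-40, 0, 65) mm in the case frame. Does not move. The arms run beside the flanks, 84 mm either side of the middle.
- lid (a joint): Lid angle, rad: 0 shut, grows as its far edge rises and swings back towards the robot; 50 degrees is 0.873. It turns freely and falls shut from there when let go. Lid 0.25 to 0.5 kg, 198 mm long, 156 mm wide, 10 mm thick; shut, its upper face is 96 mm above the surface; it overhangs the far wall by 8 mm. The handle would not stop it, but must be home before the lid is raised.
- lid_grip (a point): Pinch point on the lid's grip, an upright block 30 mm along the lid, 16 mm thick (along the case's y), 36 mm tall, centred across the lid near its far edge. The point is 24 mm above the lid's face, 12 mm below the block's top, 170 mm along the lid from the hinge; lid shut: (75, 0, 120) mm in the case frame. The gripper may stay upright or tilt with the lid as it swings.
- lid_hinge (a point): Middle of the lid's hinge axis (level, along the case's y), at (-95, 0, 85) mm in the case frame. Does not move.
- jar: Bystander, to be left alone: small closed jar, 52 mm diameter, 85 mm tall, standing beside the case on one flank. Origin: centre of its underside.
- tape_roll: Bystander, to be left alone: roll of cloth tape lying flat, 70 mm outside diameter, 25 mm tall, beside the case on the other flank. Origin: centre of its underside.
- carton: Bystander, to be left alone: small medicine carton 50 x 90 x 35 mm lying flat. Origin: centre of its underside.
- oximeter: Bystander, to be left alone: finger-clip oximeter 60 x 34 x 31 mm. Origin: centre of its underside.
- steel_bowl: Bystander, to be left alone: steel bowl 120 mm wide, 45 mm tall. Origin: centre of its underside.
- spray_bottle: Bystander, to be left alone: white bottle, 60 mm diameter, 150 mm tall, standing. Origin: centre of its underside.
- pen_torch: Bystander, to be left alone: pen torch 128 mm long, 16 mm thick, lying. Origin: centre of its underside.

How it is judged:
On the way, in this order (a step that is already met when the one before it is completed fails the run):
1. carry handle home in its end detent, lid still shut (value of joint carry_handle above 2.44 rad and value of joint lid below 0.1 rad), for 0.2 s.
2. lid held between 42 and 58 degrees (value of joint lid between 0.733 and 1.012 rad and contact force between the fingers and lid above 0.3 N), for 0.2 s.
At the end, for the whole second after the job is handed in: The carry handle is home in its end detent (joint above 2.44 rad) and the lid is still, held by the gripper's fingers at 50 degrees, give or take 8 (0.733 to 1.012 rad), with nothing else propping it (all of step 2 and value of joint carry_handle above 2.44 rad and velocity of joint lid between -0.05 and 0.05 rad/s and contact force between each of jar, tape_roll, carton, oximeter, steel_bowl, spray_bottle, pen_torch and lid below 0.05 N); the arm keeps its last pose, push and grip.
It fails at once if lid raised before the carry handle was swung home (value of joint lid above 0.15 rad and value of joint carry_handle below 2.3 rad).
It fails at once if one of the other things on the cart top was disturbed (moved over 40 mm) (distance of any of jar, tape_roll, carton, oximeter, steel_bowl, spray_bottle, pen_torch from where it was at the start of the episode above 0.04 m).
It also fails if it takes over 51 s, if anything falls off the work surface, if the arm or the gripper's body presses on something with over 40 N, if the wrist force passes 120 N, or if a joint passes its speed limit or range.

## Working session

There is one attempt and no reset: what is moved stays moved. The work goes in short steps, Python scripts to look and compute and a tool call to move; the robot and the scene stay as the last step left them, time stands still between calls to the robot, and variables do not carry over. Pictures are saved under pics/ and viewed, and the job is handed in when it is done.

Besides the shell and the picture viewer there is one more tool, called after "Request:" in YAML: its name, and indented under it one key for each argument. carry_out: Moves the arm, as the interface text tells. Its arguments: {"type":"object","properties":{"deltas":{"type":"array"},"squeeze":{"type":"number"}},"required":["deltas"]}

```bash
mkdir -p pics; ls; python3 - <<'E'
from station import ctrl
import cv2,numpy as np
print(ctrl.get_obs(), ctrl.grasp_offset)
for c in ["scene","top"]:
    im=ctrl.camera(c); cv2.imwrite(f"pics/{c}0.png",im)
    p=ctrl.camera_params(c); print(c,p)
    for l in ["handle_bar","handle_pivot","lid_grip","lid_hinge","case"]:
        print(l,[(np.round(d["position"],1),round(d["conf"],2)) for d in ctrl.mark_of(c,l)][:3])
E
```

```text
pics
{'time_s': 0.0, 'qpos': array([ 1.27340398e+00,  3.00435637e-01,  1.52162933e+00,  4.79287849e-06,
        1.32069357e+00, -6.66245968e-02]), 'joint_vel': array([ 2.54251637e-04,  9.86510033e-04,  1.90573513e-04, -2.25446839e-03,
        3.05369114e-04, -1.70493159e-05]), 'tau': array([ 2.07966979e-03, -5.31811595e+01, -3.52735627e+01,  7.08703394e-02,
        2.43830297e-02, -8.64256549e-05]), 'ee_pos': array([0.125731  , 0.53514729, 0.20488538]), 'eef_rot': array([-3.14042967e+00, -8.22510544e-05,  2.91082366e+00]), 'force': array([ 0.49879124, -0.09142002,  0.8431931 ]), 'moment': array([-0.02925254,  0.01556105, -0.02208526]), 'grip_width': 0.09376625832524794} 0.0188
scene {'mtx': array([[403.19037665,   0.        , 255.92918666],
       [  0.        , 403.19037665, 196.31692574],
       [  0.        ,   0.        ,   1.        ]]), 'origin': array([ 0.96573495, -0.84709178,  1.23782071]), 'attitude': array([-2.42702639, -0.0036771 ,  0.53084081])}
handle_bar [(array([167.6, 300.7]), 0.52), (array([180.4, 329.9]), 0.44)]
handle_pivot [(array([184.2, 300.2]), 0.47)]
lid_grip [(array([184.7, 318.5]), 0.89)]
lid_hinge [(array([169.9, 289.4]), 0.98), (array([260. , 161.5]), 0.65)]
case [(array([198.1, 302.5]), 0.65)]
top {'mtx': array([[375.10199375,   0.        , 256.16649828],
       [  0.        , 375.10199375, 194.72470018],
       [  0.        ,   0.        ,   1.        ]]), 'origin': array([0.36455852, 0.00687413, 1.21359915]), 'attitude': array([-3.03695354, -0.01063054, -1.56889477])}
handle_bar [(array([160.8, 190.3]), 0.69)]
handle_pivot []
lid_grip [(array([136.1, 198. ]), 0.86)]
lid_hinge [(array([187.5, 185.4]), 0.88)]
case [(array([166.2, 198. ]), 0.8)]
```

View pics/scene0.png

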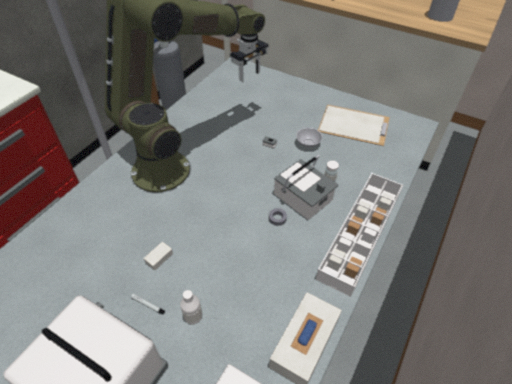

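View pics/top0.png

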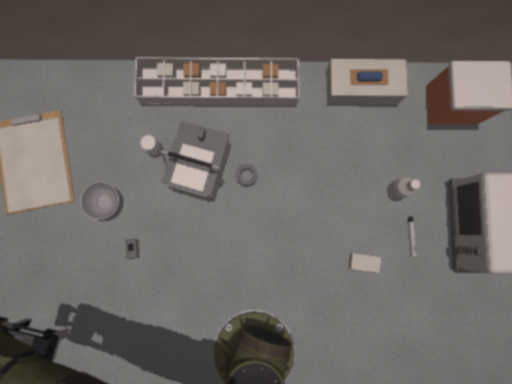

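```bash
cat > h.py <<'E'
import numpy as np,cv2
from scipy.spatial.transform import Rotation as R
from scipy.optimize import least_squares
def proj(p,P):
    Rm=R.from_euler('xyz',p['attitude']).as_matrix()
    c=(np.atleast_2d(P)-p['origin'])@Rm
    uv=c@np.array(p['mtx']).T
    return uv[:,:2]/uv[:,2:]
def ray(p,rc,z):
    Rm=R.from_euler('xyz',p['attitude']).as_matrix()
    d=Rm@np.linalg.solve(p['mtx'],[rc[1],rc[0],1.]); o=np.array(p['origin'])
    return o+d*(z-o[2])/d[2]
def bar(t): 
    a=np.deg2rad(40)+t
    return np.array([-.04+.1*np.cos(a),0,.065+.1*np.sin(a)])
def W(x,P): 
    P=np.atleast_2d(P); c,s=np.cos(x[2]),np.sin(x[2])
    return np.c_[x[0]+c*P[:,0]-s*P[:,1],x[1]+s*P[:,0]+c*P[:,1],P[:,2]]
E
python3 - <<'E'
from station import ctrl
from h import *
ps={c:ctrl.camera_params(c) for c in("scene","top")}
m=[("top",(160.8,190.3),'b'),("top",(136.1,198),'g'),("top",(187.5,185.4),'h'),("top",(166.2,198),'c'),("scene",(167.6,300.7),'b'),("scene",(184.7,318.5),'g'),("scene",(169.9,289.4),'h'),("scene",(184.2,300.2),'p'),("scene",(198.1,302.5),'c')]
def pt(k,t): return {'b':bar(t),'g':np.array([.075,0,.12]),'h':np.array([-.095,0,.085]),'p':np.array([-.04,0,.065]),'c':np.zeros(3)}[k]
def f(x):
    return np.concatenate([(proj(ps[c],W(x,pt(k,x[3])))[0]-[q[1],q[0]]) for c,q,k in m])
for t0 in(0.1,.8):
    s=least_squares(f,[.5,.15,0,t0],loss='soft_l1'); print(s.x,s.cost); print(np.round(s.fun if 0 else f(s.x).reshape(-1,2),1))
x=s.x
for c in ps:
    im=cv2.imread(f"pics/{c}0.png"); S=5
    ctr=proj(ps[c],W(x,[0,0,.05]))[0]; u0,v0=(ctr-[70,55]).astype(int)
    cr=cv2.resize(im[v0:v0+110,u0:u0+140],None,fx=S,fy=S,interpolation=cv2.INTER_CUBIC)
    def line(P,col):
        q=((proj(ps[c],W(x,P))-[u0,v0]+.5)*S).astype(int)
        cv2.polylines(cr,[q.reshape(-1,1,2)],False,col,1)
    L=[[-.095,-.078,.096],[.103,-.078,.096],[.103,.078,.096],[-.095,.078,.096],[-.095,-.078,.096]]
    line(L,(0,255,0))
    b=bar(x[3]);line([[-.04,-.084,.065],b+[0,-.084,0],b+[0,.084,0],[-.04,.084,.065]],(0,0,255))
    line([[.075,0,.096],[.075,0,.132]],(255,0,0))
    cv2.imwrite(f"pics/{c}_ov.png",cr)
E
```

```text
[ 0.5878594   0.18027892 -0.30279111  0.63697402] 21.215004794541983
[[-0.7 -0.2]
 [ 3.7 -1.7]
 [ 0.2  2.4]
 [ 1.4 -0.7]
 [ 2.5 -2.4]
 [ 1.5  1.3]
 [-2.1 -1.2]
 [-3.5 -4.7]
 [ 0.  -2.3]]
[ 0.5878594   0.18027888 -0.30279192  0.63697392] 21.215004793752257
[[-0.7 -0.2]
 [ 3.7 -1.7]
 [ 0.2  2.4]
 [ 1.4 -0.7]
 [ 2.5 -2.4]
 [ 1.5  1.3]
 [-2.1 -1.2]
 [-3.5 -4.7]
 [ 0.  -2.3]]
```

View pics/scene_ov.png

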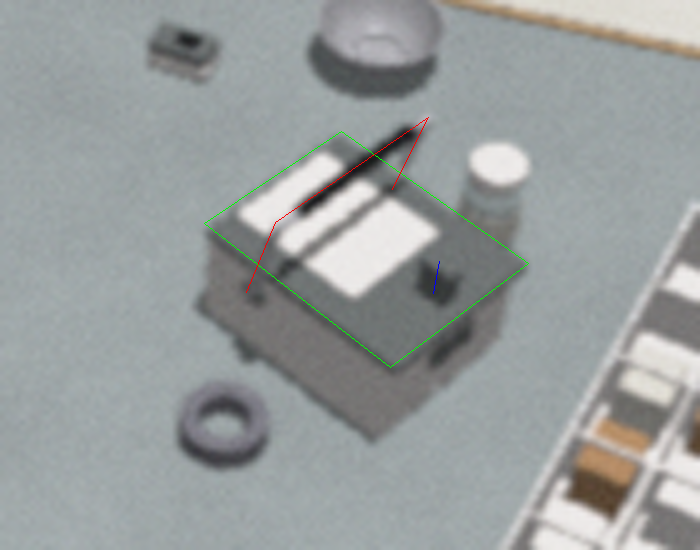

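View pics/top_ov.png

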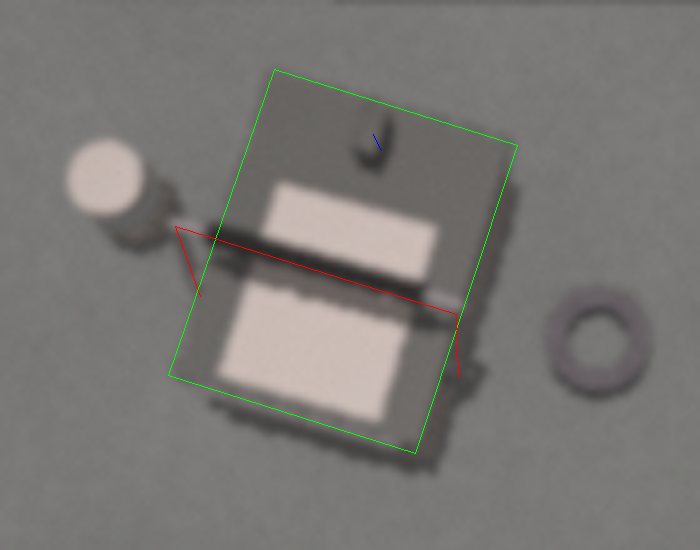

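```bash
cat >> h.py <<'E'
def todelta(obs,goal):
    Rm=R.from_euler('xyz',obs['eef_rot']).as_matrix()
    return Rm.T@(np.array(goal)-obs['ee_pos'])/.02
E
python3 - <<'E'
from station import ctrl
from h import *
o=ctrl.get_obs();Rm=R.from_euler('xyz',o['eef_rot']).as_matrix()
p=ctrl.camera_params("wrist")
print("cam in tool",Rm.T@(p['origin']-o['ee_pos']),Rm.T@R.from_euler('xyz',p['attitude']).as_matrix(),p['mtx'][0,0])
print(todelta(o,[.52,.2,.33]))
E
```

```text
cam in tool [ 0.08267201 -0.000947   -0.17948618] [[ 1.40358520e-03 -9.58687885e-01 -2.84456621e-01]
 [ 9.99998766e-01  1.14469852e-03  1.07634993e-03]
 [-7.06266565e-04 -2.84457781e-01  9.58688308e-01]] 309.87591630784044
[-23.02341911 -11.81653502  -6.22779358]
```

Request:
carry_out:
  deltas:
    - {"x":-0.9,"y":-0.4,"z":-0.5,"jaw":100}
    - {"x":-0.96,"y":-0.49,"z":-0.5}
    - {"x":-0.96,"y":-0.49,"z":-0.5}
    - {"x":-0.96,"y":-0.49,"z":-0.5}
    - {"x":-0.96,"y":-0.49,"z":-0.5}
    - {"x":-0.96,"y":-0.49,"z":-0.5}
    - {"x":-0.96,"y":-0.49,"z":-0.5}
    - {"x":-0.96,"y":-0.49,"z":-0.5}
    - {"x":-0.96,"y":-0.49,"z":-0.5}
    - {"x":-0.96,"y":-0.49,"z":-0.5}
    - {"x":-0.96,"y":-0.49,"z":-0.5}
    - {"x":-0.96,"y":-0.49,"z":-0.5}

```text
invalid input
```

Request:
carry_out:
  deltas:
    - {"x":-0.96,"y":-0.49}
    - {"x":-0.96,"y":-0.49}
    - {"x":-0.96,"y":-0.49}
    - {"x":-0.96,"y":-0.49}
    - {"x":-0.96,"y":-0.49}
    - {"x":-0.96,"y":-0.49}
    - {"x":-0.96,"y":-0.49}
    - {"x":-0.96,"y":-0.49}
    - {"x":-0.96,"y":-0.49}
    - {"x":-0.96,"y":-0.49}
    - {"x":-0.96,"y":-0.49}
    - {"x":-0.96,"y":-0.49}

```text
invalid input
```

Request:
carry_out:
  deltas:
    - {"wz":1}
    - {"wz":1}
    - {"wz":1}
    - {"wz":1}
    - {"wz":1}
    - {"wz":1}
    - {"wz":1}
    - {"wz":1}
    - {"wz":1}
    - {"wz":1}
    - {"wz":1}
    - {"wz":1}

```text
invalid input
```

Request:
carry_out:
  deltas:
    - {"wz":1}
    - {"wz":1}
    - {"wz":1}
    - {"wz":1}
    - {"wz":1}
    - {"wz":1}
    - {"wz":1}
    - {"wz":1}
    - {"wz":0.5}
    - {"wz":0}
    - {"wz":0}

```text
invalid input
```

```bash
python3 - <<'E'
from station import ctrl
from h import *
o=ctrl.get_obs();print(o['time_s'],o['ee_pos'],o['eef_rot'],o['qpos'])
p=ctrl.camera_params("wrist"); im=ctrl.camera("wrist"); cv2.imwrite("pics/w1.png",im)
import pickle; pickle.dump(p,open("w1.pkl","wb"))
for l in ["handle_bar","handle_pivot","lid_grip","lid_hinge","case","jar","tape_roll"]:
    print(l,[(np.round(d["position"],1),round(d["conf"],2)) for d in ctrl.mark_of("wrist",l)][:3])
E
```

```text
0.6 [0.12580312 0.53539957 0.20544703] [-3.14158638e+00 -9.52972215e-06  2.91079039e+00] [ 1.27341085e+00  2.99877742e-01  1.52102542e+00  9.38307679e-06
  1.32069639e+00 -6.65855338e-02]
handle_bar []
handle_pivot []
lid_grip []
lid_hinge [(array([321. , 186.4]), 0.66)]
case []
jar []
tape_roll []
```

View pics/w1.png

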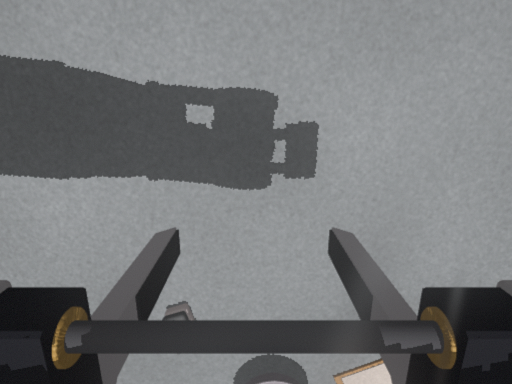

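Request:
carry_out:
  deltas:
    - {"x":-0.9,"y":-0.4,"z":-0.5,"wx":0,"wy":0,"wz":0,"jaw":100}

```text
time_s: 1.08
ee_pos: [0.1399, 0.5237, 0.2138]
eef_rot: [-3.139, -0.001, 2.913]
force: [0.0, -0.9, -0.4]
grip_width: 0.0938
```

Request:
carry_out:
  deltas:
    - {"x":-0.96,"y":-0.49,"z":-0.5,"wx":0,"wy":0,"wz":0,"jaw":100}
    - {"x":-0.96,"y":-0.49,"z":-0.5,"wx":0,"wy":0,"wz":0,"jaw":100}
    - {"x":-0.96,"y":-0.49,"z":-0.5,"wx":0,"wy":0,"wz":0,"jaw":100}
    - {"x":-0.96,"y":-0.49,"z":-0.5,"wx":0,"wy":0,"wz":0,"jaw":100}
    - {"x":-0.96,"y":-0.49,"z":-0.5,"wx":0,"wy":0,"wz":0,"jaw":100}
    - {"x":-0.96,"y":-0.49,"z":-0.5,"wx":0,"wy":0,"wz":0,"jaw":100}
    - {"x":-0.96,"y":-0.49,"z":-0.5,"wx":0,"wy":0,"wz":0,"jaw":100}
    - {"x":-0.96,"y":-0.49,"z":-0.5,"wx":0,"wy":0,"wz":0,"jaw":100}
    - {"x":-0.96,"y":-0.49,"z":-0.5,"wx":0,"wy":0,"wz":0,"jaw":100}
    - {"x":-0.96,"y":-0.49,"z":-0.5,"wx":0,"wy":0,"wz":0,"jaw":100}
    - {"x":-0.96,"y":-0.49,"z":-0.5,"wx":0,"wy":0,"wz":0,"jaw":100}
    - {"x":-0.96,"y":-0.49,"z":-0.5,"wx":0,"wy":0,"wz":0,"jaw":100}

```text
time_s: 2.08
ee_pos: [0.3396, 0.3555, 0.3361]
eef_rot: [3.141, 0.0, 2.911]
force: [0.6, 0.0, -0.5]
grip_width: 0.0942
```

Request:
carry_out:
  deltas:
    - {"x":-0.96,"y":-0.49,"z":0,"wx":0,"wy":0,"wz":0,"jaw":100}
    - {"x":-0.96,"y":-0.49,"z":0,"wx":0,"wy":0,"wz":0,"jaw":100}
    - {"x":-0.96,"y":-0.49,"z":0,"wx":0,"wy":0,"wz":0,"jaw":100}
    - {"x":-0.96,"y":-0.49,"z":0,"wx":0,"wy":0,"wz":0,"jaw":100}
    - {"x":-0.96,"y":-0.49,"z":0,"wx":0,"wy":0,"wz":0,"jaw":100}
    - {"x":-0.96,"y":-0.49,"z":0,"wx":0,"wy":0,"wz":0,"jaw":100}
    - {"x":-0.96,"y":-0.49,"z":0,"wx":0,"wy":0,"wz":0,"jaw":100}
    - {"x":-0.96,"y":-0.49,"z":0,"wx":0,"wy":0,"wz":0,"jaw":100}
    - {"x":-0.96,"y":-0.49,"z":0,"wx":0,"wy":0,"wz":0,"jaw":100}
    - {"x":-0.96,"y":-0.49,"z":0,"wx":0,"wy":0,"wz":0,"jaw":100}
    - {"x":-0.5,"y":-0.49,"z":0,"wx":0,"wy":0,"wz":0,"jaw":100}

```text
time_s: 3.0
ee_pos: [0.5121, 0.204, 0.335]
eef_rot: [-3.141, -0.0, 2.91]
force: [-1.3, 0.0, 0.2]
grip_width: 0.094
```

Request:
carry_out:
  deltas:
    - {"x":0,"y":0,"z":0,"wx":0,"wy":0,"wz":1,"jaw":100}
    - {"x":0,"y":0,"z":0,"wx":0,"wy":0,"wz":1,"jaw":100}
    - {"x":0,"y":0,"z":0,"wx":0,"wy":0,"wz":1,"jaw":100}
    - {"x":0,"y":0,"z":0,"wx":0,"wy":0,"wz":1,"jaw":100}
    - {"x":0,"y":0,"z":0,"wx":0,"wy":0,"wz":1,"jaw":100}
    - {"x":0,"y":0,"z":0,"wx":0,"wy":0,"wz":1,"jaw":100}
    - {"x":0,"y":0,"z":0,"wx":0,"wy":0,"wz":1,"jaw":100}
    - {"x":0,"y":0,"z":0,"wx":0,"wy":0,"wz":1,"jaw":100}
    - {"x":0,"y":0,"z":0,"wx":0,"wy":0,"wz":1,"jaw":100}
    - {"x":0,"y":0,"z":0,"wx":0,"wy":0,"wz":1,"jaw":100}

```text
time_s: 3.83
ee_pos: [0.5106, 0.2052, 0.3355]
eef_rot: [3.142, -0.0, 2.107]
force: [-0.4, -0.2, 0.2]
grip_width: 0.0938
```

Request:
carry_out:
  deltas:
    - {"x":0,"y":0,"z":0,"wx":0,"wy":0,"wz":1,"jaw":100}
    - {"x":0,"y":0,"z":0,"wx":0,"wy":0,"wz":1,"jaw":100}
    - {"x":0,"y":0,"z":0,"wx":0,"wy":0,"wz":1,"jaw":100}
    - {"x":0,"y":0,"z":0,"wx":0,"wy":0,"wz":1,"jaw":100}
    - {"x":0,"y":0,"z":0,"wx":0,"wy":0,"wz":1,"jaw":100}
    - {"x":0,"y":0,"z":0,"wx":0,"wy":0,"wz":1,"jaw":100}
    - {"x":0,"y":0,"z":0,"wx":0,"wy":0,"wz":1,"jaw":100}
    - {"x":0,"y":0,"z":0,"wx":0,"wy":0,"wz":1,"jaw":100}
    - {"x":0,"y":0,"z":0,"wx":0,"wy":0,"wz":1,"jaw":100}
    - {"x":0,"y":0,"z":0,"wx":0,"wy":0,"wz":1,"jaw":100}
    - {"x":0,"y":0,"z":0,"wx":0,"wy":0,"wz":0.5,"jaw":100}
    - {"x":0,"y":0,"z":0,"wx":0,"wy":0,"wz":0,"jaw":100}

```text
time_s: 4.83
ee_pos: [0.5106, 0.2052, 0.3355]
eef_rot: [3.142, -0.0, 1.269]
force: [-0.5, 0.7, 0.2]
grip_width: 0.0942
```

```bash
python3 - <<'E'
from station import ctrl
from h import *
o=ctrl.get_obs();print(o['time_s'],o['ee_pos'],o['eef_rot'],o['qpos'])
p=ctrl.camera_params("wrist"); im=ctrl.camera("wrist"); cv2.imwrite("pics/w2.png",im)
import pickle; pickle.dump(p,open("w2.pkl","wb"))
for l in ["handle_bar","handle_pivot","lid_grip","lid_hinge"]:
    print(l,[(np.round(d["position"],1),round(d["conf"],2)) for d in ctrl.mark_of("wrist",l)][:3])
E
```

```text
4.8333 [0.51063187 0.20517053 0.33552907] [ 3.14155614e+00 -7.52278273e-05  1.26900136e+00] [3.15477800e-01 2.39253359e-01 1.30086089e+00 4.02307331e-05
 1.60140509e+00 6.17274005e-01]
handle_bar [(array([176.9, 312.2]), 0.72)]
handle_pivot []
lid_grip [(array([166.1, 375.1]), 0.81)]
lid_hinge [(array([168.1, 250.3]), 0.63)]
```

View pics/w2.png

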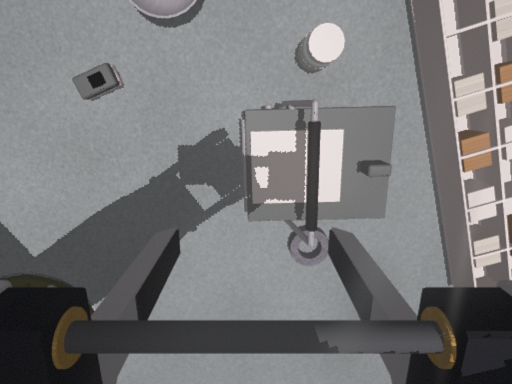

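```bash
cat > fit.py <<'E'
from h import *
import pickle
p=pickle.load(open("w2.pkl","rb"))
L=np.array([[-.095,.078,.096],[.103,.078,.096],[.103,-.078,.096],[-.095,-.078,.096]])
q=np.array([[247,108],[395,107],[386,218],[248,221],[375.1,166.1],[314,122],[312,231]],float)
def P(t): b=bar(t); return np.vstack([L,[[.075,0,.12]],b+[0,.065,0],b+[0,-.065,0]])
f=lambda x:(proj(p,W(x,P(x[3])))-q).ravel()
s=least_squares(f,[.588,.18,-.303,.64],loss='soft_l1');print(s.x,s.cost);print(f(s.x).reshape(-1,2).round(1))
x=s.x
im=cv2.imread("pics/w2.png");S=3;u0,v0=190,70
cr=cv2.resize(im[v0:v0+195,u0:u0+240],None,fx=S,fy=S,interpolation=cv2.INTER_CUBIC)
def line(Q,col):
    z=((proj(p,W(x,Q))-[u0,v0]+.5)*S).astype(int);cv2.polylines(cr,[z.reshape(-1,1,2)],False,col,1)
line(np.vstack([L,L[:1]]),(0,255,0));b=bar(x[3]);line([[-.04,-.084,.065],b+[0,-.084,0],b+[0,.084,0],[-.04,.084,.065]],(0,0,255))
line([[.06,-.008,.132],[.09,-.008,.132],[.09,.008,.132],[.06,.008,.132],[.06,-.008,.132]],(255,0,0))
cv2.imwrite("pics/w2_ov.png",cr)
E
python3 fit.py
```

```text
[ 0.59172654  0.17896352 -0.27377467  0.62446088] 9.207393000475589
[[-2.9  1.9]
 [ 1.5 -1.4]
 [-0.8  0.2]
 [-0.1  0.6]
 [ 1.6  2.9]
 [ 0.4 -0.8]
 [-0.7 -1.2]]
```

View pics/w2_ov.png

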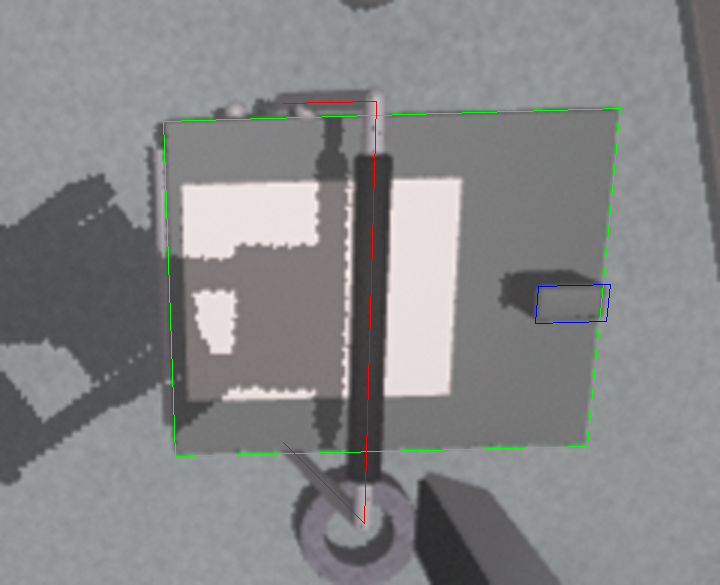

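```bash
python3 - <<'E'
from station import ctrl
from h import *
o=ctrl.get_obs(); x=[.59172654,.17896352,-.27377467]
b=W(x,bar(.6245))[0];print(b)
o['eef_rot']=np.array([np.pi,0,1.297])
print(todelta(o,b-[0,0,.0188]))
E
```

```text
[0.576864   0.18313731 0.16193649]
[-0.16722154  3.47813633  9.61714951]
```

Request:
carry_out:
  deltas:
    - {"x":0,"y":0,"z":0,"wx":0,"wy":0,"wz":-0.35,"jaw":100}
    - {"x":-0.17,"y":0.88,"z":0.5,"wx":0,"wy":0,"wz":0,"jaw":80}
    - {"x":0,"y":0.9,"z":0.6,"wx":0,"wy":0,"wz":0,"jaw":70}
    - {"x":0,"y":0.9,"z":0.6,"wx":0,"wy":0,"wz":0,"jaw":60}
    - {"x":0,"y":0.8,"z":0.9,"wx":0,"wy":0,"wz":0,"jaw":60}
    - {"x":0,"y":0,"z":1,"wx":0,"wy":0,"wz":0,"jaw":60}
    - {"x":0,"y":0,"z":1,"wx":0,"wy":0,"wz":0,"jaw":60}
    - {"x":0,"y":0,"z":1,"wx":0,"wy":0,"wz":0,"jaw":60}
    - {"x":0,"y":0,"z":0,"wx":0,"wy":0,"wz":0,"jaw":60}
    - {"x":0,"y":0,"z":0,"wx":0,"wy":0,"wz":0,"jaw":60}

```text
time_s: 5.92
ee_pos: [0.5768, 0.1831, 0.2233]
eef_rot: [-3.14, 0.001, 1.299]
force: [0.7, 0.6, 0.2]
grip_width: 0.0567
```

```bash
python3 - <<'E'
from station import ctrl
from h import *
o=ctrl.get_obs();print(o['time_s'],o['ee_pos'],o['eef_rot'],o['force'])
im=ctrl.camera("wrist"); cv2.imwrite("pics/w3.png",im)
print(todelta(o,[.576864,.18313731,.1431]))
E
```

```text
5.9167 [0.57681909 0.18314539 0.22331477] [-3.14042286e+00  6.84096346e-04  1.29932433e+00] [0.74347472 0.59301027 0.2475372 ]
[2.95643696e-03 6.96346147e-03 4.01073196e+00]
```

View pics/w3.png

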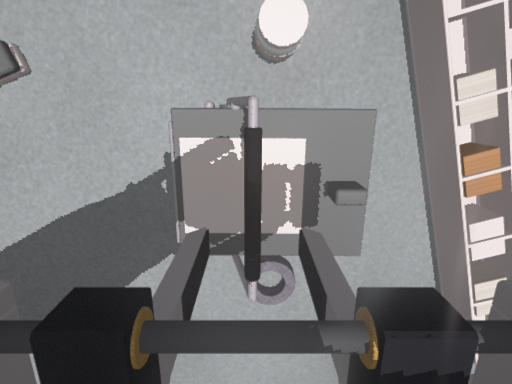

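Request:
carry_out:
  deltas:
    - {"x":0,"y":0,"z":1,"wx":0,"wy":0,"wz":0,"jaw":50}
    - {"x":0,"y":0,"z":1,"wx":0,"wy":0,"wz":0,"jaw":50}
    - {"x":0,"y":0,"z":1,"wx":0,"wy":0,"wz":0,"jaw":40}
    - {"x":0,"y":0,"z":1,"wx":0,"wy":0,"wz":0,"jaw":40}
    - {"x":0,"y":0,"z":0,"wx":0,"wy":0,"wz":0,"jaw":5}
    - {"x":0,"y":0,"z":0,"wx":0,"wy":0,"wz":0,"jaw":5}
    - {"x":0,"y":0,"z":0,"wx":0,"wy":0,"wz":0,"jaw":5}
    - {"x":0,"y":0,"z":0,"wx":0,"wy":0,"wz":0,"jaw":5}
    - {"x":0,"y":0,"z":0,"wx":0,"wy":0,"wz":0,"jaw":5}
    - {"x":0,"y":0,"z":0,"wx":0,"wy":0,"wz":0,"jaw":5}
  squeeze: 12

```text
time_s: 6.8
ee_pos: [0.5779, 0.1834, 0.1453]
eef_rot: [3.139, -0.002, 1.299]
force: [0.9, -0.4, 7.6]
grip_width: 0.0139
```

```bash
python3 - <<'E'
from station import ctrl
from h import *
o=ctrl.get_obs();print(o['time_s'],o['ee_pos'],o['eef_rot'],o['force'],o['grip_width'])
im=ctrl.camera("wrist"); cv2.imwrite("pics/w4.png",im)
x=np.array([.59172654,.17896352,-.27377467])
g=o['ee_pos']+[0,0,.0188]; c,s=np.cos(x[2]),np.sin(x[2]); d=g[:2]-x[:2]
lx=np.array([c*d[0]+s*d[1],-s*d[0]+c*d[1]]);print("case frame grasp",lx,g[2], np.hypot(lx[0]+.04,g[2]-.065),np.arctan2(g[2]-.065,lx[0]+.04)-np.deg2rad(40))
t=np.linspace(.624,2.53,21); b=np.array([bar(v) for v in t]); db=np.diff(b,axis=0)/.02
for v,r in zip(t[1:],db): print(round(v,2),"y %.2f z %.2f"%(r[0],-r[2]))
E
```

```text
6.8 [0.57790975 0.18338788 0.14530981] [ 3.13861087e+00 -1.60264146e-03  1.29880832e+00] [ 0.8610277  -0.35283492  7.63703032] 0.01390412994178247
case frame grasp [-0.01449842  0.00052398] 0.16410980608254985 0.10233808732454398 0.6208213542579094
0.72 y -0.47 z -0.10
0.81 y -0.47 z -0.05
0.91 y -0.48 z -0.00
1.01 y -0.47 z 0.04
1.1 y -0.47 z 0.09
1.2 y -0.46 z 0.13
1.29 y -0.44 z 0.17
1.39 y -0.43 z 0.21
1.48 y -0.40 z 0.25
1.58 y -0.38 z 0.29
1.67 y -0.35 z 0.33
1.77 y -0.32 z 0.36
1.86 y -0.28 z 0.39
1.96 y -0.24 z 0.41
2.05 y -0.20 z 0.43
2.15 y -0.16 z 0.45
2.24 y -0.12 z 0.46
2.34 y -0.07 z 0.47
2.43 y -0.03 z 0.48
2.53 y 0.02 z 0.48
```

View pics/w4.png

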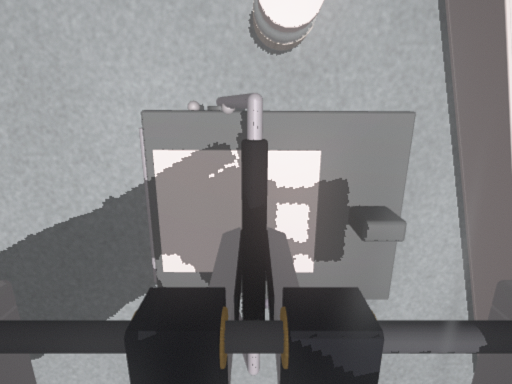

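Request:
carry_out:
  deltas:
    - {"x":0,"y":0,"z":-0.1,"wx":0,"wy":0,"wz":0,"jaw":5}
    - {"x":0,"y":-0.47,"z":-0.1,"wx":0,"wy":0,"wz":0,"jaw":5}
    - {"x":0,"y":-0.47,"z":-0.05,"wx":0,"wy":0,"wz":0,"jaw":5}
    - {"x":0,"y":-0.48,"z":0,"wx":0,"wy":0,"wz":0,"jaw":5}
    - {"x":0,"y":-0.47,"z":0.04,"wx":0,"wy":0,"wz":0,"jaw":5}
    - {"x":0,"y":0,"z":0,"wx":0,"wy":0,"wz":0,"jaw":5}

```text
time_s: 7.35
ee_pos: [0.539, 0.194, 0.1481]
eef_rot: [-3.141, -0.0, 1.3]
force: [-2.2, 1.0, 4.5]
grip_width: 0.0135
```

Request:
carry_out:
  deltas:
    - {"x":0,"y":-0.47,"z":0.09,"wx":0,"wy":0,"wz":0,"jaw":5}
    - {"x":0,"y":-0.46,"z":0.13,"wx":0,"wy":0,"wz":0,"jaw":5}
    - {"x":0,"y":-0.44,"z":0.17,"wx":0,"wy":0,"wz":0,"jaw":5}
    - {"x":0,"y":-0.43,"z":0.21,"wx":0,"wy":0,"wz":0,"jaw":5}
    - {"x":0,"y":-0.4,"z":0.25,"wx":0,"wy":0,"wz":0,"jaw":5}
    - {"x":0,"y":-0.38,"z":0.29,"wx":0,"wy":0,"wz":0,"jaw":5}
    - {"x":0,"y":0,"z":0,"wx":0,"wy":0,"wz":0,"jaw":5}

```text
time_s: 7.93
ee_pos: [0.489, 0.2076, 0.1234]
eef_rot: [-3.139, 0.001, 1.299]
force: [-0.3, 2.3, 0.7]
grip_width: 0.0135
```

```bash
cat > chk.py <<'E'
from station import ctrl
from h import *
o=ctrl.get_obs();print(o['time_s'],o['ee_pos'],o['force'],o['grip_width'])
x=np.array([.59172654,.17896352,-.27377467])
g=o['ee_pos']+[0,0,.0188]; c,s=np.cos(x[2]),np.sin(x[2]); d=g[:2]-x[:2]
lx=np.array([c*d[0]+s*d[1],-s*d[0]+c*d[1]]);print("case frame grasp",lx,g[2], "r",np.hypot(lx[0]+.04,g[2]-.065),"t",np.arctan2(g[2]-.065,lx[0]+.04)%6.283-np.deg2rad(40))
print("force case",c*o['force'][0]+s*o['force'][1],o['force'][2])
E
python3 chk.py
```

```text
7.9333 [0.4889604  0.20759563 0.12341588] [-0.26708995  2.34222112  0.65138357] 0.013471713598118662
case frame grasp [-0.10668003 -0.00021884] 0.142215883956372 r 0.1020221529263972 t 1.5849746651445376
force case -0.8904031188615711 0.651383573997055
```

Request:
carry_out:
  deltas:
    - {"x":0,"y":-0.35,"z":0.33,"wx":0,"wy":0,"wz":0,"jaw":5}
    - {"x":0,"y":-0.32,"z":0.36,"wx":0,"wy":0,"wz":0,"jaw":5}
    - {"x":0,"y":-0.28,"z":0.39,"wx":0,"wy":0,"wz":0,"jaw":5}
    - {"x":0,"y":-0.24,"z":0.41,"wx":0,"wy":0,"wz":0,"jaw":5}
    - {"x":0,"y":-0.2,"z":0.43,"wx":0,"wy":0,"wz":0,"jaw":5}
    - {"x":0,"y":-0.16,"z":0.45,"wx":0,"wy":0,"wz":0,"jaw":5}
    - {"x":0,"y":0,"z":0,"wx":0,"wy":0,"wz":0,"jaw":5}

```text
time_s: 8.52
ee_pos: [0.4601, 0.2156, 0.0754]
eef_rot: [-3.14, 0.001, 1.299]
force: [-0.6, 2.3, -0.5]
grip_width: 0.0137
```

```bash
python3 chk.py
```

```text
8.5167 [0.46005205 0.21563352 0.07542831] [-0.60257377  2.26223946 -0.48925027] 0.013689786450160144
case frame grasp [-0.13668494 -0.00029619] 0.09422831424465904 r 0.10100629616770186 t 2.1498910731619136
force case -1.1917681448833493 -0.4892502728307214
```

Request:
carry_out:
  deltas:
    - {"x":0,"y":-0.12,"z":0.46,"wx":0,"wy":0,"wz":0,"jaw":5}
    - {"x":0,"y":-0.07,"z":0.47,"wx":0,"wy":0,"wz":0,"jaw":5}
    - {"x":0,"y":-0.03,"z":0.48,"wx":0,"wy":0,"wz":0,"jaw":5}
    - {"x":0,"y":0.02,"z":0.48,"wx":0,"wy":0,"wz":0,"jaw":5}
    - {"x":0,"y":0,"z":0.1,"wx":0,"wy":0,"wz":0,"jaw":5}
    - {"x":0,"y":0,"z":0,"wx":0,"wy":0,"wz":0,"jaw":5}
    - {"x":0,"y":0,"z":0,"wx":0,"wy":0,"wz":0,"jaw":5}

```text
time_s: 9.1
ee_pos: [0.4558, 0.2165, 0.0366]
eef_rot: [-3.138, 0.002, 1.299]
force: [-6.1, 3.8, -2.8]
grip_width: 0.0137
```

```bash
python3 chk.py
```

```text
9.1 [0.45583098 0.21646975 0.03655978] [-6.13021894  3.83274329 -2.83819435] 0.013698873220946844
case frame grasp [-0.14097489 -0.00063234] 0.05535978353933374 r 0.10143403010784229 t 2.5384585762400307
force case -6.9381614923286 -2.8381943506146
```

Request:
carry_out:
  deltas:
    - {"x":0,"y":0.05,"z":0.15,"wx":0,"wy":0,"wz":0,"jaw":5}
    - {"x":0,"y":0.05,"z":0.15,"wx":0,"wy":0,"wz":0,"jaw":5}
    - {"x":0,"y":0,"z":0,"wx":0,"wy":0,"wz":0,"jaw":5}
    - {"x":0,"y":0,"z":0,"wx":0,"wy":0,"wz":0,"jaw":5}

```text
time_s: 9.43
ee_pos: [0.4561, 0.2164, 0.0311]
eef_rot: [-3.135, 0.002, 1.299]
force: [-23.5, 7.2, 13.7]
grip_width: 0.0137
```

```bash
python3 chk.py
```

```text
9.4333 [0.45614481 0.21638937 0.03107188] [-23.47981986   7.1667775   13.7423362 ] 0.013718524603129542
case frame grasp [-0.14065102 -0.00062488] 0.049871879895979826 r 0.1017815692904603 t 2.592461619562325
force case -24.543029168430536 13.742336204004433
```

Request:
carry_out:
  deltas:
    - {"x":0,"y":0,"z":0,"wx":0,"wy":0,"wz":0,"jaw":35}
    - {"x":0,"y":0,"z":0,"wx":0,"wy":0,"wz":0,"jaw":35}
    - {"x":0,"y":0,"z":0,"wx":0,"wy":0,"wz":0,"jaw":35}
    - {"x":0,"y":0,"z":0,"wx":0,"wy":0,"wz":0,"jaw":35}
    - {"x":0,"y":0,"z":-0.5,"wx":0,"wy":0,"wz":0,"jaw":35}
    - {"x":0,"y":0,"z":-1,"wx":0,"wy":0,"wz":0,"jaw":35}
    - {"x":0,"y":0,"z":-1,"wx":0,"wy":0,"wz":0,"jaw":35}
    - {"x":0,"y":0,"z":-1,"wx":0,"wy":0,"wz":0,"jaw":35}
    - {"x":0,"y":0,"z":-1,"wx":0,"wy":0,"wz":0,"jaw":35}
    - {"x":0,"y":0,"z":-1,"wx":0,"wy":0,"wz":0,"jaw":35}

```text
time_s: 10.27
ee_pos: [0.4592, 0.2159, 0.1435]
eef_rot: [3.141, -0.0, 1.299]
force: [-0.0, -0.7, 0.5]
grip_width: 0.0329
```

Request:
carry_out:
  deltas:
    - {"x":0,"y":0,"z":-1,"wx":0,"wy":0,"wz":0,"jaw":35}
    - {"x":0,"y":0,"z":-1,"wx":0,"wy":0,"wz":0,"jaw":35}
    - {"x":0,"y":0,"z":-1,"wx":0,"wy":0,"wz":0,"jaw":35}
    - {"x":0,"y":0,"z":-1,"wx":0,"wy":0,"wz":0,"jaw":35}
    - {"x":0,"y":0,"z":-1,"wx":0,"wy":0,"wz":0,"jaw":60}
    - {"x":0,"y":0,"z":-1,"wx":0,"wy":0,"wz":0,"jaw":60}
    - {"x":0,"y":0,"z":-1,"wx":0,"wy":0,"wz":0,"jaw":60}
    - {"x":0,"y":0,"z":0,"wx":0,"wy":0,"wz":0,"jaw":60}

```text
time_s: 10.93
ee_pos: [0.4599, 0.2162, 0.2863]
eef_rot: [3.136, -0.004, 1.299]
force: [0.4, -1.0, 0.7]
grip_width: 0.0549
```

```bash
python3 - <<'E'
from station import ctrl
from h import *
import pickle
o=ctrl.get_obs();print(o['time_s'],o['ee_pos'],o['force'],o['qpos'])
P={}
for c in("wrist","scene","top"):
    p=ctrl.camera_params(c); im=ctrl.camera(c); cv2.imwrite(f"pics/{c}5.png",im); P[c]=p
    print(c,[(np.round(d["position"],1),round(d["conf"],2)) for d in ctrl.mark_of(c,"handle_bar")][:3])
    x=[.59172654,.17896352,-.27377467]
    for t in(2.2,2.35,2.43,2.53): print(t,proj(p,W(x,bar(t)))[0][::-1].round(1))
pickle.dump(P,open("p5.pkl","wb"))
im=cv2.imread("pics/scene5.png"); cv2.imwrite("pics/scene5c.png",cv2.resize(im[130:240,230:370],None,fx=5,fy=5,interpolation=cv2.INTER_CUBIC))
E
```

```text
10.9333 [0.4599245  0.21623    0.28625528] [ 0.44259642 -0.99370535  0.7209306 ] [ 3.67459512e-01  1.50748130e-01  1.51627120e+00 -1.14261573e-04
  1.46830979e+00  6.39735846e-01]
wrist [(array([165.4, 251. ]), 0.68), (array([177.6, 434.7]), 0.44)]
2.2 [173.5 252.3]
2.35 [171.  250.4]
2.43 [169.8 250.1]
2.53 [168.3 250.4]
scene [(array([169.1, 275.4]), 0.43), (array([196.8, 301.9]), 0.32)]
2.2 [163.5 280. ]
2.35 [165.8 279.4]
2.43 [167.2 279.2]
2.53 [168.9 279.2]
top [(array([165.9, 199. ]), 0.52), (array([205.8, 184.5]), 0.51)]
2.2 [202.1 182.6]
2.35 [203.3 183.2]
2.43 [203.6 183.7]
2.53 [203.8 184.3]
```

View pics/wrist5.png

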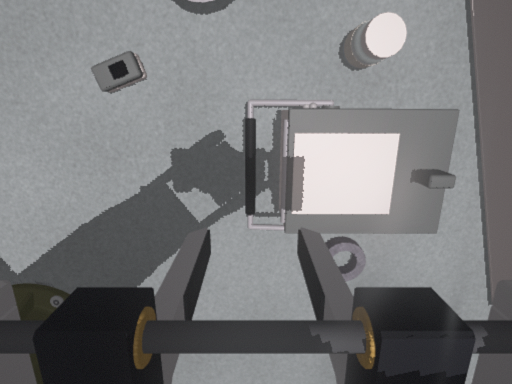

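View pics/scene5c.png

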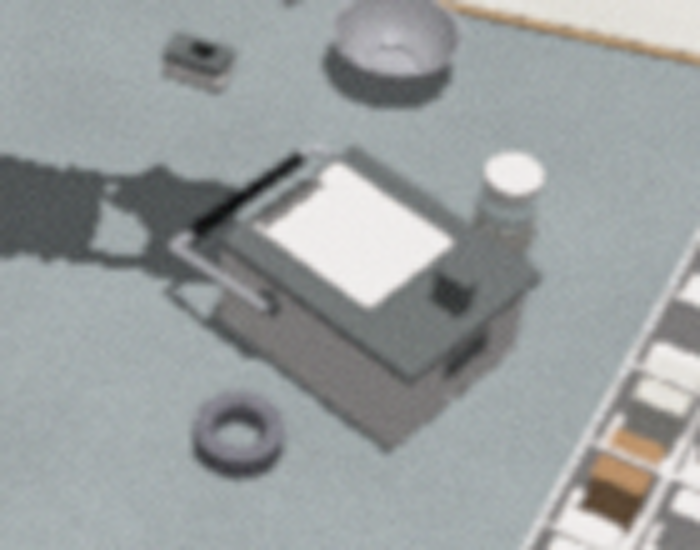

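Request:
carry_out:
  deltas:
    - {"x":0,"y":0.8,"z":0,"wx":0,"wy":0,"wz":0,"jaw":60}
    - {"x":0,"y":0.8,"z":0,"wx":0,"wy":0,"wz":0,"jaw":60}
    - {"x":0,"y":0.8,"z":0,"wx":0,"wy":0,"wz":0,"jaw":60}
    - {"x":0,"y":0.8,"z":0,"wx":0,"wy":0,"wz":0,"jaw":60}
    - {"x":0,"y":0.8,"z":0,"wx":0,"wy":0,"wz":0,"jaw":60}
    - {"x":0,"y":0.8,"z":0,"wx":0,"wy":0,"wz":0,"jaw":60}
    - {"x":0,"y":0.8,"z":0,"wx":0,"wy":0,"wz":0,"jaw":60}
    - {"x":0,"y":0.8,"z":0,"wx":0,"wy":0,"wz":0,"jaw":60}
    - {"x":0,"y":0.8,"z":0,"wx":0,"wy":0,"wz":0,"jaw":60}
    - {"x":0,"y":0.8,"z":0,"wx":0,"wy":0,"wz":0,"jaw":60}

```text
time_s: 12.07
ee_pos: [0.6138, 0.1728, 0.2807]
eef_rot: [-3.14, 0.001, 1.299]
force: [-0.3, 0.4, -0.2]
grip_width: 0.0565
```

Request:
carry_out:
  deltas:
    - {"x":0,"y":0,"z":0,"wx":0,"wy":0,"wz":-1,"jaw":60}
    - {"x":0,"y":0,"z":0,"wx":0,"wy":0,"wz":-1,"jaw":60}
    - {"x":0,"y":0,"z":0,"wx":0,"wy":0,"wz":-1,"jaw":60}
    - {"x":0,"y":0,"z":0,"wx":0,"wy":0,"wz":-1,"jaw":60}
    - {"x":0,"y":0,"z":0,"wx":0,"wy":0,"wz":-1,"jaw":60}
    - {"x":0,"y":0,"z":0,"wx":0,"wy":0,"wz":-1,"jaw":60}
    - {"x":0,"y":0,"z":0,"wx":0,"wy":0,"wz":-1,"jaw":60}
    - {"x":0,"y":0,"z":0,"wx":0,"wy":0,"wz":-1,"jaw":60}
    - {"x":0,"y":0,"z":0,"wx":0,"wy":0,"wz":-1,"jaw":60}
    - {"x":0,"y":0,"z":0,"wx":0,"wy":0,"wz":-1,"jaw":60}

```text
time_s: 12.9
ee_pos: [0.6131, 0.173, 0.2807]
eef_rot: [-3.14, -0.0, 2.103]
force: [0.5, -0.9, -0.1]
grip_width: 0.0566
```

Request:
carry_out:
  deltas:
    - {"x":0,"y":0,"z":0,"wx":0,"wy":0,"wz":-1,"jaw":60}
    - {"x":0,"y":0,"z":0,"wx":0,"wy":0,"wz":-1,"jaw":60}
    - {"x":0,"y":0,"z":0,"wx":0,"wy":0,"wz":-1,"jaw":60}
    - {"x":0,"y":0,"z":0,"wx":0,"wy":0,"wz":-1,"jaw":60}
    - {"x":0,"y":0,"z":0,"wx":0,"wy":0,"wz":-1,"jaw":60}
    - {"x":0,"y":0,"z":0,"wx":0,"wy":0,"wz":-1,"jaw":60}
    - {"x":0,"y":0,"z":0,"wx":0,"wy":0,"wz":-1,"jaw":60}
    - {"x":0,"y":0,"z":0,"wx":0,"wy":0,"wz":-1,"jaw":60}
    - {"x":0,"y":0,"z":0,"wx":0,"wy":0,"wz":-1,"jaw":60}
    - {"x":0,"y":0,"z":0,"wx":0,"wy":0,"wz":-0.6,"jaw":60}
    - {"x":0,"y":0,"z":0,"wx":0,"wy":0,"wz":0,"jaw":60}

```text
time_s: 13.82
ee_pos: [0.6131, 0.173, 0.2808]
eef_rot: [-3.141, -0.001, 2.869]
force: [0.4, 0.7, -0.4]
grip_width: 0.0565
```

```bash
python3 - <<'E'
from station import ctrl
from h import *
import pickle
o=ctrl.get_obs();print(o['time_s'],o['ee_pos'],o['eef_rot'],o['qpos'])
p=ctrl.camera_params("wrist"); im=ctrl.camera("wrist"); cv2.imwrite(f"pics/w6.png",im); pickle.dump(p,open("w6.pkl","wb"))
for l in("lid_grip","handle_bar"): print(l,[(np.round(d["position"],1),round(d["conf"],2)) for d in ctrl.mark_of("wrist",l)][:3])
x=[.59172654,.17896352,-.27377467]
print(proj(p,W(x,[.075,0,.12]))[0][::-1], W(x,[.075,0,.12]))
d=ctrl.mark_of("wrist","lid_grip")
if d: print(ray(p,d[0]['position'],.12))
print(todelta(o,W(x,[.075,0,.12-.0188])[0]))
E
```

```text
13.8167 [0.61309133 0.17303601 0.28079818] [-3.14094797e+00 -1.20072452e-03  2.86907757e+00] [ 2.17597101e-01  4.63610260e-01  1.12572837e+00 -3.57691309e-06
  1.55361686e+00 -1.08068446e+00]
lid_grip [(array([219.8, 252.6]), 0.67)]
handle_bar [(array([ 28.8, 257.7]), 0.97)]
[223.57049644 254.07585236] [[0.66393333 0.15868596 0.12      ]]
[0.65890376 0.15828571 0.12      ]
[-2.65218841e+00 -1.01939245e-03  8.97673325e+00]
```

View pics/w6.png

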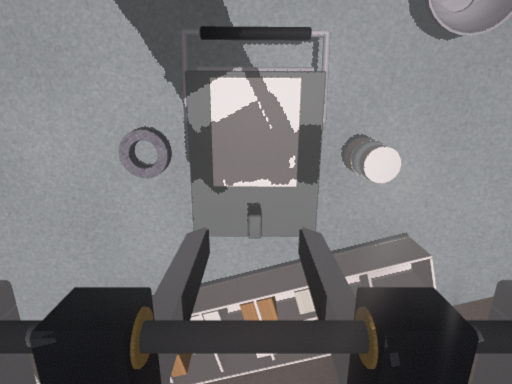

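Request:
carry_out:
  deltas:
    - {"x":-0.8,"y":0,"z":0.5,"wx":0,"wy":0,"wz":0,"jaw":60}
    - {"x":-0.8,"y":0,"z":0.8,"wx":0,"wy":0,"wz":0,"jaw":60}
    - {"x":-0.95,"y":0,"z":0.9,"wx":0,"wy":0,"wz":0,"jaw":60}
    - {"x":0,"y":0,"z":1,"wx":0,"wy":0,"wz":0,"jaw":60}
    - {"x":0,"y":0,"z":1,"wx":0,"wy":0,"wz":0,"jaw":60}
    - {"x":0,"y":0,"z":1,"wx":0,"wy":0,"wz":0,"jaw":60}
    - {"x":0,"y":0,"z":0,"wx":0,"wy":0,"wz":0,"jaw":60}

```text
time_s: 14.6
ee_pos: [0.6609, 0.1589, 0.173]
eef_rot: [-3.139, -0.006, 2.866]
force: [-0.8, -0.1, -0.9]
grip_width: 0.0558
```

```bash
python3 - <<'E'
from station import ctrl
from h import *
o=ctrl.get_obs();print(o['time_s'],o['ee_pos'],o['force'])
im=ctrl.camera("wrist"); cv2.imwrite(f"pics/w7.png",im)
x=[.59172654,.17896352,-.27377467]
print(todelta(o,W(x,[.075,0,.12-.0188])[0]))
E
```

```text
14.6 [0.66090312 0.15891142 0.1730283 ] [-0.80882448 -0.11421453 -0.87788244]
[-0.16989492  0.04098647  3.59037606]
```

View pics/w7.png

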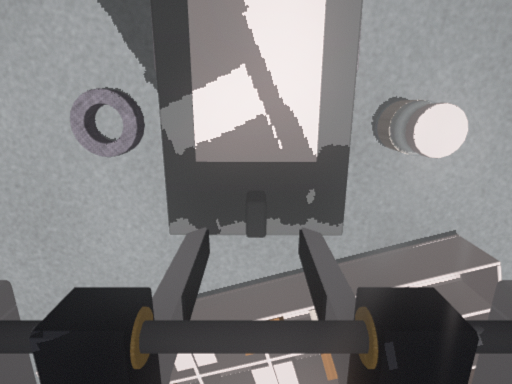

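Centred on the block (col 256 between fingers 205 and 303). Descend and grip; 2 mm extra clearance above the lid.

Request:
carry_out:
  deltas:
    - {"x":0,"y":0,"z":1,"wx":0,"wy":0,"wz":0,"jaw":60}
    - {"x":0,"y":0,"z":1,"wx":0,"wy":0,"wz":0,"jaw":60}
    - {"x":0,"y":0,"z":1,"wx":0,"wy":0,"wz":0,"jaw":60}
    - {"x":0,"y":0,"z":0.5,"wx":0,"wy":0,"wz":0,"jaw":60}
    - {"x":0,"y":0,"z":0,"wx":0,"wy":0,"wz":0,"jaw":60}
    - {"x":0,"y":0,"z":0,"wx":0,"wy":0,"wz":0,"jaw":60}

```text
time_s: 15.15
ee_pos: [0.6628, 0.1594, 0.109]
eef_rot: [3.141, 0.001, 2.867]
force: [-0.3, -0.3, 0.7]
grip_width: 0.0565
```

Request:
carry_out:
  deltas:
    - {"x":0,"y":0,"z":0,"wx":0,"wy":0,"wz":0,"jaw":5}
    - {"x":0,"y":0,"z":0,"wx":0,"wy":0,"wz":0,"jaw":5}
    - {"x":0,"y":0,"z":0,"wx":0,"wy":0,"wz":0,"jaw":5}
    - {"x":0,"y":0,"z":0,"wx":0,"wy":0,"wz":0,"jaw":5}
    - {"x":0,"y":0,"z":0,"wx":0,"wy":0,"wz":0,"jaw":5}
    - {"x":0,"y":0,"z":0,"wx":0,"wy":0,"wz":0,"jaw":5}
    - {"x":0,"y":0,"z":0,"wx":0,"wy":0,"wz":0,"jaw":5}
  squeeze: 20

```text
time_s: 15.73
ee_pos: [0.6625, 0.16, 0.1078]
eef_rot: [3.14, 0.001, 2.867]
force: [0.0, -1.1, -1.8]
grip_width: 0.0154
```

```bash
python3 - <<'E'
from station import ctrl
from h import *
o=ctrl.get_obs();print(o['time_s'],o['ee_pos'],o['force'],o['grip_width'])
im=ctrl.camera("wrist"); cv2.imwrite(f"pics/w8.png",im)
x=np.array([.59172654,.17896352,-.27377467])
c,s=np.cos(x[2]),np.sin(x[2]); d=o['ee_pos'][:2]-x[:2]; gx=c*d[0]+s*d[1]; gz=o['ee_pos'][2]+.0188
print(gx,-s*d[0]+c*d[1],gz)
v=np.array([gx+.095,gz-.085]); 
th=np.linspace(0,.873,15); P=np.array([[np.cos(t)*v[0]-np.sin(t)*v[1],np.sin(t)*v[0]+np.cos(t)*v[1]] for t in th])
for t,r in zip(th[1:],np.diff(P,axis=0)/.02): print(round(t,2),"x %.2f z %.2f"%(-r[0],-r[1]))
E
```

```text
15.7333 [0.66253415 0.15997728 0.10784176] [ 0.04757336 -1.14257439 -1.80060474] 0.015379110382319264
0.07330380269166918 0.0008649335282189807 0.1266417558212571
0.06 x 0.15 z -0.52
0.12 x 0.18 z -0.51
0.19 x 0.21 z -0.50
0.25 x 0.24 z -0.48
0.31 x 0.27 z -0.47
0.37 x 0.30 z -0.45
0.44 x 0.33 z -0.43
0.5 x 0.35 z -0.41
0.56 x 0.38 z -0.39
0.62 x 0.40 z -0.36
0.69 x 0.42 z -0.34
0.75 x 0.44 z -0.31
0.81 x 0.46 z -0.28
0.87 x 0.48 z -0.25
```

View pics/w8.png

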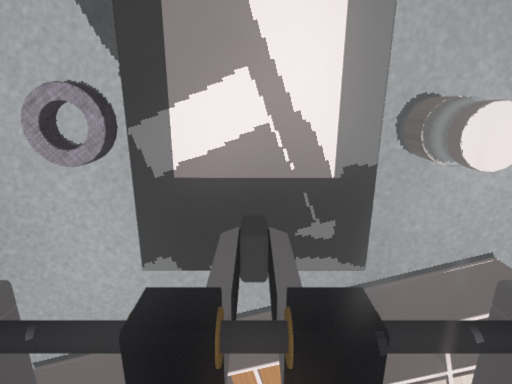

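Request:
carry_out:
  deltas:
    - {"x":0,"y":0,"z":0,"wx":0,"wy":0,"wz":0,"jaw":30}
    - {"x":0,"y":0,"z":0,"wx":0,"wy":0,"wz":0,"jaw":30}
    - {"x":0,"y":0,"z":0.15,"wx":0,"wy":0,"wz":0,"jaw":30}
    - {"x":0,"y":0,"z":0.15,"wx":0,"wy":0,"wz":0,"jaw":30}
    - {"x":0,"y":0,"z":0,"wx":0,"wy":0,"wz":0,"jaw":30}
    - {"x":0,"y":0,"z":0,"wx":0,"wy":0,"wz":0,"jaw":5}
    - {"x":0,"y":0,"z":0,"wx":0,"wy":0,"wz":0,"jaw":5}
    - {"x":0,"y":0,"z":0,"wx":0,"wy":0,"wz":0,"jaw":5}
    - {"x":0,"y":0,"z":0,"wx":0,"wy":0,"wz":0,"jaw":5}
    - {"x":0,"y":0,"z":0,"wx":0,"wy":0,"wz":0,"jaw":5}
    - {"x":0,"y":0,"z":0,"wx":0,"wy":0,"wz":0,"jaw":5}
  squeeze: 20

```text
time_s: 16.7
ee_pos: [0.6625, 0.1599, 0.1018]
eef_rot: [3.14, 0.001, 2.867]
force: [2.3, 4.7, -1.2]
grip_width: 0.0158
```

Request:
carry_out:
  deltas:
    - {"x":0.13,"y":0,"z":-0.52,"wx":0,"wy":0,"wz":0,"jaw":5}
    - {"x":0.16,"y":0,"z":-0.51,"wx":0,"wy":0,"wz":0,"jaw":5}
    - {"x":0.19,"y":0,"z":-0.5,"wx":0,"wy":0,"wz":0,"jaw":5}
    - {"x":0.22,"y":0,"z":-0.49,"wx":0,"wy":0,"wz":0,"jaw":5}
    - {"x":0.25,"y":0,"z":-0.48,"wx":0,"wy":0,"wz":0,"jaw":5}
    - {"x":0.28,"y":0,"z":-0.46,"wx":0,"wy":0,"wz":0,"jaw":5}
    - {"x":0.31,"y":0,"z":-0.44,"wx":0,"wy":0,"wz":0,"jaw":5}
    - {"x":0,"y":0,"z":0,"wx":0,"wy":0,"wz":0,"jaw":5}

```text
time_s: 17.37
ee_pos: [0.6319, 0.1686, 0.1709]
eef_rot: [3.141, 0.0, 2.868]
force: [-0.1, 4.0, -1.3]
grip_width: 0.0158
```

```bash
cat > chk2.py <<'E'
from station import ctrl
from h import *
import sys
o=ctrl.get_obs();print(o['time_s'],o['ee_pos'],o['force'],o['grip_width'])
x=np.array([.59172654,.17896352,-.27377467])
c,s=np.cos(x[2]),np.sin(x[2]); d=o['ee_pos'][:2]-x[:2]; gx=c*d[0]+s*d[1]; gz=o['ee_pos'][2]+.0188
v=np.array([gx+.095,gz-.085]); t=np.arctan2(v[1],v[0])-np.arctan2(.0356,.168)
print("r",np.hypot(*v),"nom",np.hypot(.168,.0356),"lid deg",np.rad2deg(t),"y",-s*d[0]+c*d[1],"Fcase",c*o['force'][0]+s*o['force'][1])
im=ctrl.camera("scene");cv2.imwrite(f"pics/{sys.argv[1]}.png",cv2.resize(im[110:240,200:370],None,fx=4.5,fy=4.5,interpolation=cv2.INTER_CUBIC))
E
python3 chk2.py s9
```

```text
17.3667 [0.6318964  0.16860912 0.17094786] [-0.05482632  3.99436081 -1.26896345] 0.01576006774212086
r 0.1720380200727896 nom 0.17173048651884731 lid deg 25.543187075583862 y 0.0008918484310961941 Fcase -1.132729557354822
```

View pics/s9.png

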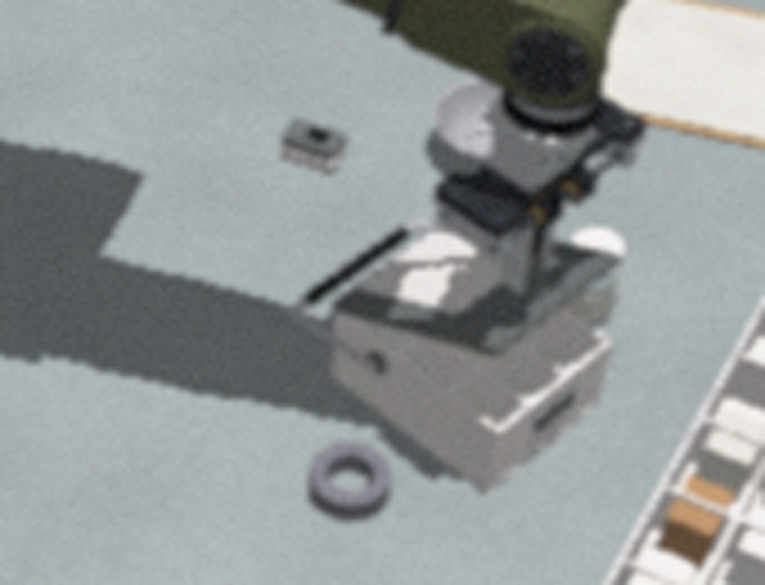

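Lid is rising with the gripper (about 25°), handle bar still behind the case. On to 50°.

Request:
carry_out:
  deltas:
    - {"x":0.34,"y":0,"z":-0.42,"wx":0,"wy":0,"wz":0,"jaw":5}
    - {"x":0.36,"y":0,"z":-0.4,"wx":0,"wy":0,"wz":0,"jaw":5}
    - {"x":0.39,"y":0,"z":-0.37,"wx":0,"wy":0,"wz":0,"jaw":5}
    - {"x":0.41,"y":0,"z":-0.35,"wx":0,"wy":0,"wz":0,"jaw":5}
    - {"x":0.43,"y":0,"z":-0.32,"wx":0,"wy":0,"wz":0,"jaw":5}
    - {"x":0.45,"y":0,"z":-0.29,"wx":0,"wy":0,"wz":0,"jaw":5}
    - {"x":0.46,"y":0,"z":-0.27,"wx":0,"wy":0,"wz":0,"jaw":5}
    - {"x":0,"y":0,"z":0,"wx":0,"wy":0,"wz":0,"jaw":5}
    - {"x":0,"y":0,"z":0,"wx":0,"wy":0,"wz":0,"jaw":5}

```text
time_s: 18.17
ee_pos: [0.5778, 0.184, 0.2183]
eef_rot: [3.14, 0.0, 2.868]
force: [1.5, 7.3, 0.5]
grip_width: 0.0159
```

```bash
python3 chk2.py s10
```

```text
18.1667 [0.57781506 0.18395965 0.21832632] [1.54514253 7.25375654 0.4564794 ] 0.015900783234131452
r 0.17199830439387834 nom 0.17173048651884731 lid deg 50.22137860190696 y 0.0010488451310590248 Fcase -0.4735825113175196
```

View pics/s10.png

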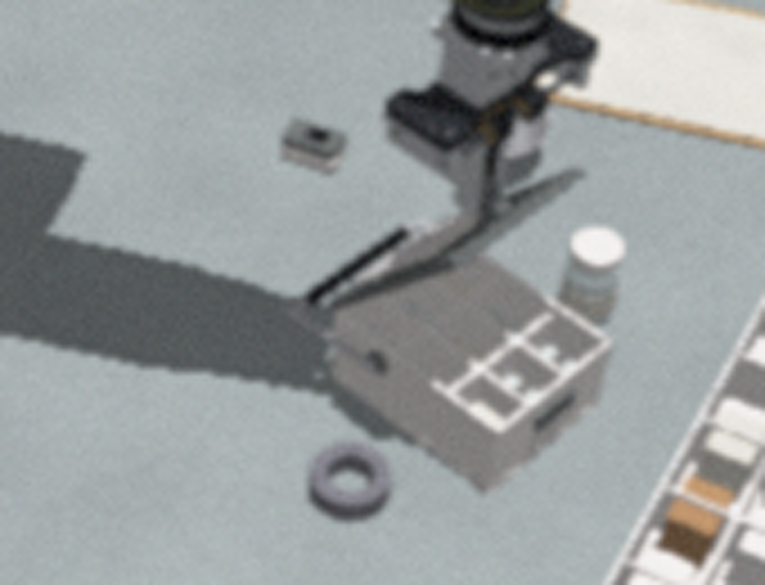

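Request:
carry_out:
  deltas:
    - {"x":0,"y":0,"z":0,"wx":0,"wy":0,"wz":0,"jaw":5}
    - {"x":0,"y":0,"z":0,"wx":0,"wy":0,"wz":0,"jaw":5}
    - {"x":0,"y":0,"z":0,"wx":0,"wy":0,"wz":0,"jaw":5}
    - {"x":0,"y":0,"z":0,"wx":0,"wy":0,"wz":0,"jaw":5}
    - {"x":0,"y":0,"z":0,"wx":0,"wy":0,"wz":0,"jaw":5}
    - {"x":0,"y":0,"z":0,"wx":0,"wy":0,"wz":0,"jaw":5}

```text
time_s: 18.72
ee_pos: [0.5782, 0.1839, 0.2182]
eef_rot: [3.14, 0.0, 2.867]
force: [1.7, 7.9, 0.4]
grip_width: 0.0159
```

```bash
python3 chk2.py s11; python3 - <<'E'
from station import ctrl
from h import *
o=ctrl.get_obs(); print(abs(o['joint_vel']).max())
ctrl.camera("scene")
x=[.59172654,.17896352,-.27377467]
p=ctrl.camera_params("scene")
print([(d['position'],d['conf']) for d in ctrl.mark_of("scene","handle_bar")], [proj(p,W(x,bar(t)))[0][::-1] for t in(2.35,2.53)])
a=cv2.imread("pics/scene5.png")[110:240,200:370]; b=ctrl.camera("scene")
cv2.imwrite("pics/cmp.png",np.hstack([cv2.resize(i,None,fx=6,fy=6,interpolation=cv2.INTER_CUBIC) for i in(a[40:100,55:115],b[150:210,255:315])]))
ctrl.hand_in()
E
```

```text
18.7167 [0.57815305 0.18389333 0.21816201] [1.74636271 7.85097688 0.40653496] 0.015943996203818794
r 0.17201360088596881 nom 0.17173048651884731 lid deg 50.09469328797526 y 0.0010763810889618192 Fcase -0.44132526672881744
0.0009348516995849479
[([168.0, 277.1], 0.44)] [array([165.81890052, 279.36834469]), array([168.91685995, 279.15001188])]
the job is handed in; nothing more can be done
```

View pics/cmp.png

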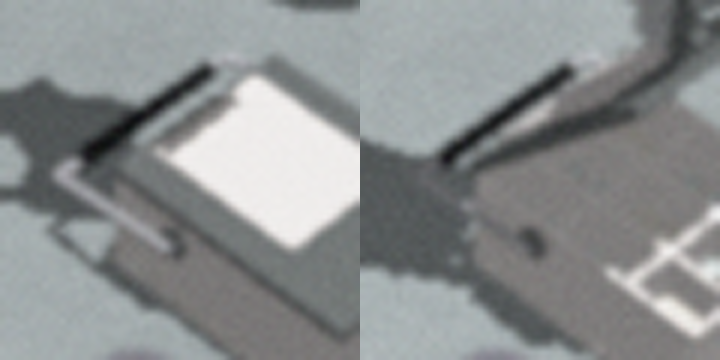

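The carry handle is down behind the hinge at its end stop, and the gripper is holding the lid still at about 50°. I handed the job in at about 19 s on the robot's clock; it reports no verdict.

- **Handle:** I pinched the bar from above with the lid shut, swung it over and pressed it onto the stop. It pushed back with about 14 N upward there. After I let go, the bar showed at the stop position, and a before/after picture shows it did not move while the lid was raised. The network's last mark for the bar was low-confidence (0.44) and about 2 pixels off, so the detent rests mainly on the push against the stop.
- **Lid:** My first grip on the block was about 6 mm too high, so I let go and gripped it again lower before lifting. The tool position puts the lid at 50.1°, squeezed with 20 N. The arm was still, with joint speeds under 0.001 rad/s. The lid angle was worked out, not read directly.
- **Other readings:** There was a steady sideways force of about 8 N at the gripper.
- **Bystanders:** The jar, tape roll and oximeter look unmoved in the last pictures, and nothing else was touched on purpose. I did not measure their distances from the start.

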